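# Take the guard cap off the dehydrator fan

### The job

Get the dehydrator's fan unit ready for cleaning: first turn its timer knob until the pointer reads zero, and let go of it. Then unscrew the round cap in the middle of the fan guard - nobody knows whether its thread is right- or left-handed, so try both ways - and lift it straight off, finishing with the cap still held in the gripper, still, about 12 cm above its seat over the fan, the timer still at zero. Leave everything else on the counter where it is.

Things in the scene. Friction and masses are not known exactly. Their poses are not given: they have to be found in the camera images.
- unit: White fan unit of a food dehydrator, fixed, fan up. Housing 220 (x) x 380 (y) x 50 mm high; origin at the centre of its underside, x and y along its sides, z up. Round wire fan guard 170 mm across, centred at (0, -85) mm, rising 5 mm above the housing. Control pod 130 (x) x 115 (y) mm, its top 92 mm above the counter, centred at (0, 112) mm; it carries the timer knob.
- zero_mark (a point): Zero mark of the timer: the middle of the one long, wide raised rib on the pod's top, on the unit's +x side of the knob, 48 mm from the knob's axis. The short thin ribs are other readings. Fixed to the unit, with its axes.
- timer (a joint): Angle of the timer knob, rad: 0 when its pointer reads zero (points along the unit's +x, at the long rib); grows as it is turned clockwise seen from above. Turns from -0.7 to 2.4 with light friction (0.05 N m), no stop or click at zero, stays where it is left. It starts between 0.6 and 1.6.
- timer_grip (a point): Point on the knob's axis at gripping height, 124 mm above the counter; turns with the knob, x along its grip bar towards the pointer end (white line on top), z up. Black knob: disc 64 mm across, 8 mm thick, underside 95 mm above the counter; on it an upright grip bar 56 mm long, 14 mm wide, from 8 to 40 mm above the disc's underside.
- cap: Round grey fluted cap in the middle of the fan guard, 48 mm across, 48 mm tall, about 90 g; origin at the centre of its lower rim, z up, turns with the cap. Straight sided: grip it at any angle, well 30 mm above the rim. A sprung washer presses it (about 5 N), so turning takes some 0.1 to 0.3 N m; it stays where it is left if let go half way.
- post (a point): Centre of the threaded post, at the cap's lower rim when screwed on, 58 mm above the counter; fixed. Quick thread, hidden, of unknown hand: the tightening way the cap meets a solid stop within 0.1 rad (springs to 0.25 if forced hard: grip moderately); the loosening way it is free after about 0.9 rad: turn it 1.2 rad (not over 1.9), then lift straight up. Before that it cannot be pulled off.
- brush: Hand brush lying on the counter in front of the unit; leave alone. Origin at the centre of its underside.
- screwdriver: Screwdriver lying on the counter in front of the unit; leave alone. Origin at the centre of its underside.
- jar: Jar, 60 mm across, 85 mm tall, beyond the unit; leave alone. Origin at the centre of its underside.
- cup: Steel cup, 72 mm across, 70 mm tall, beyond the unit; leave alone. Origin at the centre of its underside.
- pan: Steel pan 170 x 260 x 65 mm at the left; leave alone. Origin at the centre of its underside.
- filter_box: Cardboard box 150 x 100 x 50 mm at the right; leave alone. Origin at the centre of its underside.
- seal: Rubber seal ring 90 mm across, 12 mm thick, at the right; leave alone. Origin at the centre of its underside.
Things that resemble listed ones, but are neither listed nor needed, are in the scene too. Leave any purple look-alike of the cap alone.

How it is judged:
By the outcome, as a careful person would: the job done as asked, in the order asked, and still so for the second after the job is handed in, while the arm keeps its last pose, push and grip.
It also fails if it takes over 54 s, if anything falls off the work surface, if the arm or the gripper's body presses on something with over 40 N, if the wrist force passes 120 N, or if a joint passes its speed limit or range.

### The arm

A 6-joint arm with a two-finger parallel gripper is mounted at the origin on the work surface. World frame = base frame: x ahead of the robot, y to its left, z up, the work surface at z = 0. Lengths are in mm, angles in rad, forces in N, time in s.
With the tool pointing down it reaches from about 300 to 775 mm from the base axis. Payload 14.6 kg.
Tool frame: the origin (TCP) lies at the very end of the fingers, on their centre line; the grasp point (between the pads) lies 19 mm behind it; z points along the fingers, y is the direction in which the jaws open and shut (so a half turn about z gives the same grasp; the last joint's range is limited). The gripper opens to 94 mm and grips with 3 to 60 N. Pads are 16 mm wide; open, the fingers measure 119 mm over their backs; the gripper's body (75 mm by 177 mm) begins 78 mm behind the grasp point.
Start: joints at [-1.36, 0.3, 1.521, -0, 1.321, -0.067], TCP at [150.826, -528.905, 205.446] pointing down, gripper open.
Joint ranges: [-3.03, 3.03], [-0.79, 2.21], [0.23, 2.52], [-1.04, 4.18], [0, 3.07], [-2.55, 2.55]. Speed limits (rad/s): [2.22, 2.22, 2.57, 3.14, 3.14, 3.14].

### API

Orientations are given as [roll, pitch, yaw] about the fixed x, y, z axes, in that order (R = Rz(yaw) Ry(pitch) Rx(roll)).
In Python, from cell import manip gives the robot as it stands.
- The arm moves only by the shell command python3 -m inch 'ROWS' [FORCE]. ROWS is a JSON object of lists of equal length, an entry for each row: "grip": the opening, from -1 (shut) to 1 (fully open), so that 0 is half open; "travel": the shift along the world's x, y, z in cm, a list of three; "turn": the turn, a rotation vector about the world's x, y, z in degrees, a list of three. A call has 1 to 10 rows; each row is the pose to reach, as a shift and turn from the pose measured when the call began; what a row does not reach only later rows make up. A row lasts 1/8 s, in which the tool goes at most 62.5 mm and 10.7 degrees, less where a joint would pass 70% of its speed; a pose out of reach is approached as far as the arm can. A call with a gripper value outside its range is refused whole. The fingers move at their own pace and stop on an object; FORCE is the grip in N (left out, the last holds). Time passes only in rows, so rows that repeat a pose let the fingers close. It gives the time, the measured TCP pose, the force and the opening at its end, in the units of the state.
- manip.read_state(): the state, without advancing time (a new reading comes with each control period).
- manip.camera(name): name is "scene" or "top" or "wrist"; returns (picture, depth): 384x512x3 uint8, red, green, blue; 384x512 float32, mm along the optical axis (not along the pixel's ray), 0 where there is no reading.
- manip.calibration(name): a dict with "fx", "fy", "cx", "cy" (pixels), "k1" (the pictures are not rectified: a ray, as slopes to the right and down, at radius r is drawn at 1 + k1 r^2 times it, then the intrinsics apply), "world_from_camera" (4x4, takes a point from camera to world coordinates). Camera axes: x right, y up, looking along -z (the intrinsics and any distortion apply to the point x, -y, -z); pixel columns grow to the right and rows downward; lengths in mm; the calibration is good to about 2 mm. A picture is of the moment at which its call begins: read the wrist's pose just before it. calibration takes no time and is no camera call; for the wrist camera it gives the pose at the moment of the call.
- manip.sign_off(): hands the job in, once; it reports no verdict.
Trained networks look in the newest picture that a camera, given by its name, has taken for a name from the list of things; names that differ only in an ending like _2 or _b are one class to them, and where a whole thing is asked for, a point or a joint stands for the part that bears it (a point fixed in the world has none). Each returns a list of dicts, best first, with "p" (0 to 1); they miss things now and then, are a little off and sometimes report something else, mostly with a low value. They report only what shows in the picture. A call takes as long as a camera call. They do not tell look-alikes from the thing itself.
- manip.look_for(camera, label): "bbox" ([left, top, right, bottom] in pixels, round what is visible of it).
The state is a dict: "clock": time; "joints": joint angles; "qd": joint speeds; "effort": joint torques, N m; "eef_pos": TCP position; "eef_rot": TCP orientation; "wrist_force": force on the tool from outside, world axes, zero at the start; "moment": the same for the moment, N m; "finger_gap": finger opening in mm.
Only numpy, scipy, OpenCV 4.12 (cv2) and the standard library are available. Lean on these libraries where they do the work, as an engineer would, in place of code of your own. Each camera call takes 0.05 s, during which the arm holds its last target.

## Working session

There is one attempt and no reset: what is moved stays moved. The work goes in short steps, Python scripts to look and compute and a shell command to move; the robot and the scene stay as the last step left them, time stands still between calls to the robot, and variables do not carry over. Pictures are saved under pics/ and viewed, and the job is handed in when it is done.

```bash
mkdir -p pics; ls; cat > h.py <<'E'
import numpy as np, cv2
from cell import manip
def pt(cam,u,v,depth=None,z=None,cal=None):
    c=cal or manip.calibration(cam)
    xd=(u-c["cx"])/c["fx"]; yd=(v-c["cy"])/c["fy"]
    x,y=xd,yd
    for _ in range(20):
        f=1+c["k1"]*(x*x+y*y); x,y=xd/f,yd/f
    T=np.array(c["world_from_camera"])
    d=T[:3,:3]@np.array([x,-y,-1.0]); o=T[:3,3]
    s=depth if z is None else (z-o[2])/d[2]
    return o+s*d
def cloud(cam,D,cal=None):
    c=cal or manip.calibration(cam)
    h,w=D.shape; u,v=np.meshgrid(np.arange(w),np.arange(h))
    xd=(u-c["cx"])/c["fx"]; yd=(v-c["cy"])/c["fy"]; x,y=xd,yd
    for _ in range(20):
        f=1+c["k1"]*(x*x+y*y); x,y=xd/f,yd/f
    T=np.array(c["world_from_camera"])
    P=np.stack([x*D,-y*D,-D],-1)@T[:3,:3].T+T[:3,3]
    P[D<=0]=np.nan
    return P
def save(cam,name,):
    I,D=manip.camera(cam); cv2.imwrite(f"pics/{name}.png",I[:,:,::-1]); np.save(f"pics/{name}.npy",D); return I,D
E
python3 - <<'E'
from h import *
for cam in("top","scene"):
    save(cam,cam+"0")
    for l in("unit","cap","timer","zero_mark"):
        print(cam,l,manip.look_for(cam,l)[:3])
s=manip.read_state(); print(s)
E
```

```text
pics
top unit [{'bbox': [200.2, 172.3, 314.5, 247.7], 'p': 0.93}]
top cap [{'bbox': [344.1, 176.0, 359.5, 191.1], 'p': 0.62}, {'bbox': [274.6, 198.9, 292.1, 213.6], 'p': 0.6}]
top timer [{'bbox': [212.4, 204.5, 232.4, 223.2], 'p': 0.73}, {'bbox': [297.1, 242.2, 327.7, 253.4], 'p': 0.41}]
top zero_mark [{'bbox': [197.4, 169.8, 315.9, 247.2], 'p': 0.59}]
scene unit [{'bbox': [210.5, 164.4, 303.2, 242.7], 'p': 0.75}]
scene cap [{'bbox': [215.8, 248.1, 230.6, 270.7], 'p': 0.79}, {'bbox': [240.7, 198.5, 251.4, 212.6], 'p': 0.59}]
scene timer [{'bbox': [265.3, 167.7, 281.1, 179.4], 'p': 0.53}]
scene zero_mark [{'bbox': [213.0, 160.5, 305.4, 244.8], 'p': 0.71}]
{'clock': 0.5, 'joints': array([-1.35956575e+00,  2.99936937e-01,  1.52104208e+00,  6.62747216e-06,
        1.32071323e+00, -6.65945145e-02]), 'qd': array([-0.00118525, -0.00034469,  0.00057738, -0.00089309, -0.00028253,
        0.00013615]), 'effort': array([-1.51684972e-04, -5.31350470e+01, -3.52738738e+01,  7.08398642e-02,
        2.14081333e-02, -1.22554511e-05]), 'eef_pos': array([ 150.84076959, -528.87844197,  205.40749201]), 'eef_rot': array([-3.14149371e+00, -1.30343492e-05,  2.77823452e-01]), 'wrist_force': array([-0.20010526,  0.14448486, -0.67524085]), 'moment': array([-0.10052801,  0.00715901,  0.03734265]), 'finger_gap': 94.125069570481}
```

```bash
python3 - <<'E'
from h import *
I=cv2.imread("pics/top0.png")[150:270,170:390]
cv2.imwrite("pics/topz.png",cv2.resize(I,None,fx=3.6,fy=3.6,interpolation=cv2.INTER_CUBIC))
D=np.load("pics/top0.npy");P=cloud("top",D)
for n,b in dict(cap=[274.6,198.9,292.1,213.6],tim=[212.4,204.5,232.4,223.2]).items():
    Q=P[int(b[1])-2:int(b[3])+3,int(b[0])-2:int(b[2])+3].reshape(-1,3)
    zt=np.nanpercentile(Q[:,2],97); m=Q[:,2]>zt-6
    print(n,zt,np.nanmean(Q[m],0),m.sum(),Q[m].min(0),Q[m].max(0))
# unit
Q=P[165:255,195:320].reshape(-1,3); 
m=(Q[:,2]>44)&(Q[:,2]<64)
r=cv2.minAreaRect(Q[m][:,:2].astype(np.float32)); print(r)
m=(Q[:,2]>84)&(Q[:,2]<98)
print(cv2.minAreaRect(Q[m][:,:2].astype(np.float32)))
E
```

```text
cap 109.66022073134961 [565.56410668 -61.97267926 107.04799626] 146 [541.37169071 -82.61216977 103.77904951] [586.67864413 -40.41336025 114.07138873]
tim 135.74860158904224 [537.94800628 132.56611644 134.21742214] 79 [518.37968016 108.28599935 130.09909079] [557.02269011 155.91532072 141.48389394]
((578.6854858398438, 25.59027099609375), (270.59552001953125, 380.17919921875), 7.9827656745910645)
((571.9613647460938, 36.16462707519531), (147.89422607421875, 337.99871826171875), 19.341747283935547)
```

View pics/top0.png

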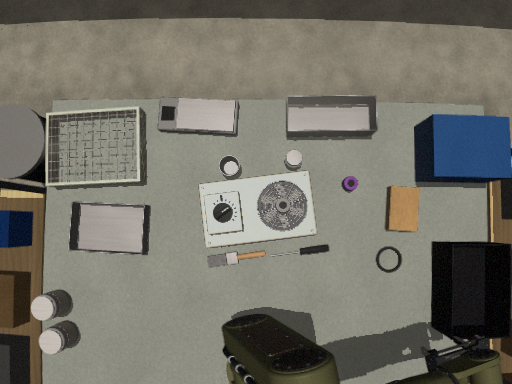

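View pics/scene0.png

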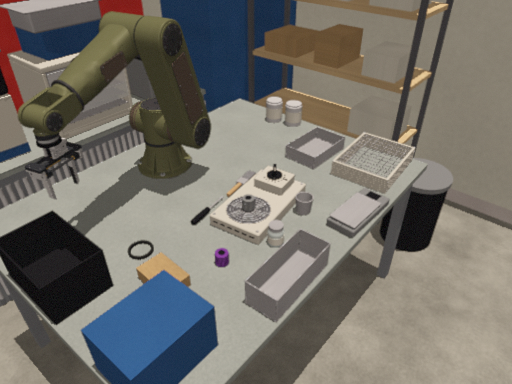

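```bash
sleep 1
```

```text
(no output)
```

View pics/topz.png

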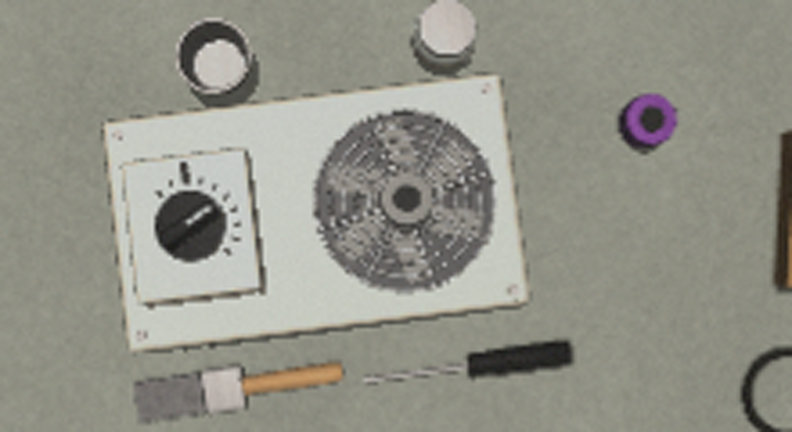

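The unit spans roughly u 200–315, v 172–247 in the top picture. The knob is at (222,214), its pointer about 50° clockwise of the long rib, and the cap is at (283,206). The purple look-alike is at (350,184). I'm moving above the knob for a close look.

```bash
python3 -m inch '{"grip":[1,1,1,1,1,1,1,1,1,1],"travel":[[2.5,4.5,2],[5.5,9.5,4],[8.5,14.5,6],[11.5,19.5,8],[14.5,24.5,9.5],[17.5,29.5,9.5],[20.5,34.5,9.5],[23.5,39.5,9.5],[26.5,45,9.5],[29.5,50,9.5]],"turn":[[0,0,10],[0,0,20],[0,0,30],[0,0,40],[0,0,50],[0,0,60],[0,0,70],[0,0,80],[0,0,90],[0,0,100]]}'
```

```text
clock: 1.75
eef_pos: [446.5, -26.8, 300.7]
eef_rot: [3.141, 0.001, 2.029]
wrist_force: [0.7, -2.0, -0.1]
finger_gap: 93.3
```

```bash
python3 -m inch '{"grip":[1,1,1,1,1],"travel":[[2.5,4.5,0],[5.5,9.5,0],[8,14,0],[9,16,0],[9,16,0]],"turn":[[0,0,8],[0,0,17],[0,0,17],[0,0,17],[0,0,17]]}'
python3 - <<'E'
from h import *
print(manip.read_state()["joints"])
c=manip.calibration("wrist"); I,D=save("wrist","w1"); np.save("pics/w1cal.npy",c,allow_pickle=True)
for l in("timer","cap"): print(manip.look_for("wrist",l)[:2])
T=np.array(c["world_from_camera"]);print(T.round(2),c["fx"],c["k1"])
E
```

```text
clock: 2.38
eef_pos: [536.6, 134.2, 300.1]
eef_rot: [-3.141, -0.0, 2.328]
wrist_force: [-1.4, 0.6, -0.1]
finger_gap: 94.1
[ 1.78945517e-01  2.54385618e-01  1.36144620e+00 -8.08176070e-05
  1.52594501e+00 -5.78010981e-01]
[{'bbox': [234.9, 146.6, 283.4, 197.9], 'p': 0.84}]
[{'bbox': [131.3, 339.0, 164.8, 372.6], 'p': 0.95}, {'bbox': [170.0, 251.0, 204.7, 293.2], 'p': 0.87}]
[[ 7.3000e-01 -6.6000e-01 -2.0000e-01  4.8035e+02]
 [ 6.9000e-01  7.0000e-01  2.1000e-01  1.9603e+02]
 [ 0.0000e+00 -2.8000e-01  9.6000e-01  4.7971e+02]
 [ 0.0000e+00  0.0000e+00  0.0000e+00  1.0000e+00]] 292.43329154199284 -0.0010016122709962602
```

View pics/w1.png

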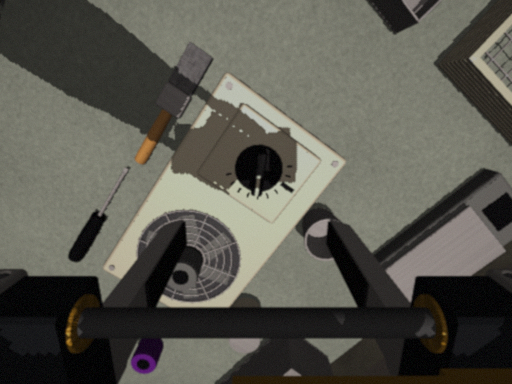

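```bash
python3 - <<'E'
from h import *
I=cv2.imread("pics/w1.png")[90:310,120:360]
cv2.imwrite("pics/w1z.png",cv2.resize(cv2.convertScaleAbs(I[:130,60:240],alpha=1.6,beta=20),None,fx=4.4,fy=4.4,interpolation=cv2.INTER_CUBIC))
c=np.load("pics/w1cal.npy",allow_pickle=True).item(); D=np.load("pics/w1.npy"); P=cloud("wrist",D,c)
# depth-based bar
Q=P[140:205,228:290].reshape(-1,3)
b=Q[(Q[:,2]>127)&(Q[:,2]<145)]; print("bar",len(b),cv2.minAreaRect(b[:,:2].astype(np.float32)),b.mean(0))
d=Q[(Q[:,2]>99)]; print("disc",len(d),cv2.minEnclosingCircle(d[:,:2].astype(np.float32)))
Q=P.reshape(-1,3); near=np.hypot(Q[:,0]-538,Q[:,1]-133)<110
p=Q[near&(Q[:,2]>86)&(Q[:,2]<98)];r=cv2.minAreaRect(p[:,:2].astype(np.float32));print("pod",len(p),r)
cp=Q[(np.hypot(Q[:,0]-565,Q[:,1]+62)<50)&(Q[:,2]>98)];print("cap",len(cp),cp.mean(0),cv2.minEnclosingCircle(cp[:,:2].astype(np.float32)))
p=Q[(Q[:,2]>44)&(Q[:,2]<54)&(abs(Q[:,0]-560)<200)&(abs(Q[:,1]-30)<230)];print("housing",cv2.minAreaRect(p[:,:2].astype(np.float32)))
E
```

```text
bar 517 ((540.2098999023438, 137.71177673339844), (13.961919784545898, 55.61150360107422), 36.40709686279297) [539.34572904 138.69794    134.94261979]
disc 1830 ((540.326904296875, 137.6454315185547), 31.819759368896484)
pod 6032 ((540.612060546875, 137.2822265625), (130.23280334472656, 115.4174575805664), 7.982565402984619)
cap 671 [570.26062719 -53.30835541 106.12207282] ((568.6798706054688, -56.53010940551758), 24.283117294311523)
housing ((591.4712524414062, 31.845703125), (291.3713684082031, 379.5305480957031), 8.039042472839355)
```

View pics/w1z.png

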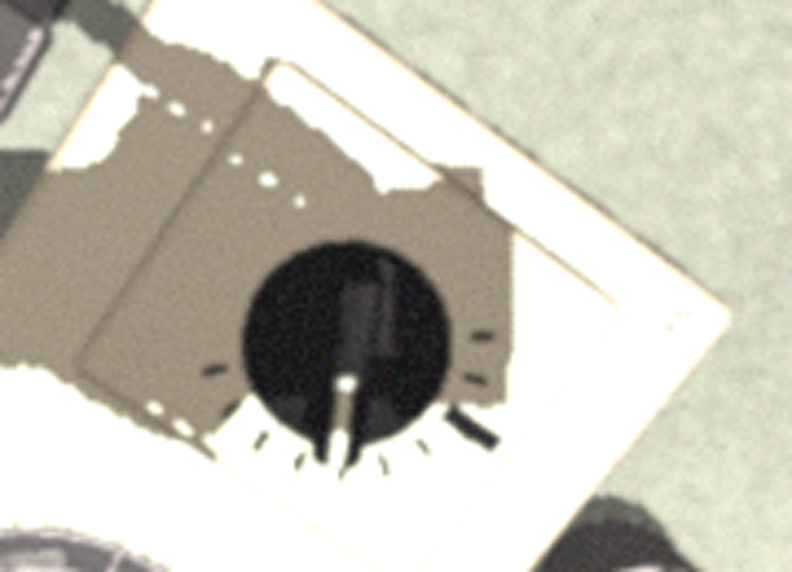

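```bash
python3 -m inch '{"grip":[1,1,1,1,1,1,-1,-1,-1,-1],"travel":[[0.37,0.34,-5],[0.37,0.34,-10],[0.37,0.34,-15],[0.37,0.34,-18],[0.37,0.34,-19.3],[0.37,0.34,-19.3],[0.37,0.34,-19.3],[0.37,0.34,-19.3],[0.37,0.34,-19.3],[0.37,0.34,-19.3]],"turn":[[0,0,-4],[0,0,-7],[0,0,-7],[0,0,-7],[0,0,-7],[0,0,-7],[0,0,-7],[0,0,-7],[0,0,-7],[0,0,-7]]}' 25
```

```text
clock: 3.78
eef_pos: [540.0, 135.9, 108.1]
eef_rot: [3.141, 0.001, 2.203]
wrist_force: [0.9, -0.2, -0.3]
finger_gap: 57.5
```

```bash
python3 -m inch '{"grip":[-1,-1,-1,-1,-1,-1],"travel":[[0,0.15,0],[0,0.15,0],[0,0.15,0],[0,0.15,0],[0,0.15,0],[0,0.15,0]],"turn":[[0,0,0],[0,0,0],[0,0,0],[0,0,0],[0,0,0],[0,0,0]]}' 25
```

```text
clock: 4.53
eef_pos: [538.7, 136.5, 108.0]
eef_rot: [-3.139, 0.0, 2.203]
wrist_force: [-11.5, -7.7, 7.6]
finger_gap: 13.5
```

```bash
python3 -m inch '{"grip":[-1,-1,-1,-1,-1,-1,-1,-1,-1,-1],"travel":[[0,0,0],[0,0,0],[0,0,0],[0,0,0],[0,0,0],[0,0,0],[0,0,0],[0,0,0],[0,0,0],[0,0,0]],"turn":[[0,0,0],[0,0,8],[0,0,16],[0,0,24],[0,0,32],[0,0,40],[0,0,48],[0,0,56],[0,0,61.8],[0,0,61.8]]}'
```

```text
clock: 5.78
eef_pos: [538.4, 135.9, 108.1]
eef_rot: [-3.138, -0.001, -3.0]
wrist_force: [-3.6, -5.3, 2.7]
finger_gap: 14.0
```

```bash
python3 -m inch '{"grip":[-1,1,1,1,1,1,1,1,1,1],"travel":[[0,0,0],[0,0,0],[0,0,0],[0,0,0],[0,0,0],[0,0,2],[0,0,6],[-2,0,12],[-2,4,17],[-2,4,19]],"turn":[[0,0,0],[0,0,0],[0,0,0],[0,0,0],[0,0,0],[0,0,0],[0,0,0],[0,0,0],[0,0,0],[0,0,0]]}'
python3 - <<'E'
from h import *
c=manip.calibration("wrist"); I,D=save("wrist","w2"); print(manip.look_for("wrist","timer"),manip.look_for("wrist","cap"))
P=cloud("wrist",D,c)
Q=P.reshape(-1,3)
k=np.hypot(Q[:,0]-539.5,Q[:,1]-137)<36
b=Q[k&(Q[:,2]>127)&(Q[:,2]<145)]; print("bar",len(b),cv2.minAreaRect(b[:,:2].astype(np.float32)))
d=Q[k&(Q[:,2]>98)&(Q[:,2]<145)]; print("disc",len(d),cv2.minEnclosingCircle(d[:,:2].astype(np.float32)))
near=np.hypot(Q[:,0]-538,Q[:,1]-133)<110
p=Q[near&(Q[:,2]>86)&(Q[:,2]<97)];print("pod",len(p),cv2.minAreaRect(p[:,:2].astype(np.float32)))
E
```

```text
clock: 7.02
eef_pos: [518.5, 177.6, 301.2]
eef_rot: [-3.138, 0.003, -2.998]
wrist_force: [-0.1, -0.4, -1.1]
finger_gap: 93.9
[{'bbox': [201.2, 155.3, 247.2, 208.1], 'p': 0.69}] [{'bbox': [61.0, 156.5, 113.8, 198.0], 'p': 0.66}]
bar 514 ((539.7071533203125, 137.78955078125), (55.103126525878906, 14.18220329284668), 8.185672760009766)
disc 1783 ((539.8113403320312, 138.00733947753906), 31.733949661254883)
pod 5860 ((539.8988037109375, 137.72317504882812), (129.66549682617188, 115.1852035522461), 8.019469261169434)
```

View pics/w2.png

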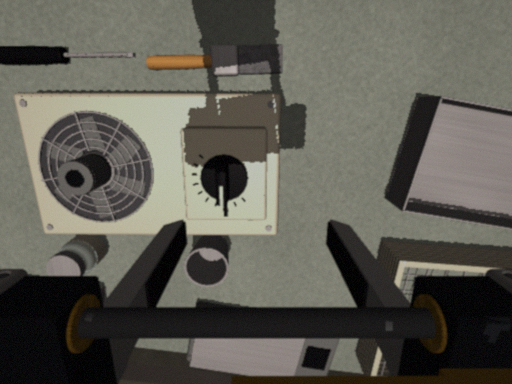

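```bash
python3 -m inch '{"grip":[1,1,1,1,1,1,1,1,1,1],"travel":[[1,-5,0],[2,-10,0],[3,-15,0],[4,-20,0],[4.75,-23.7,0],[4.75,-23.7,-4],[4.75,-23.7,-10],[4.75,-23.7,-15],[4.75,-23.7,-15],[4.75,-23.7,-15]],"turn":[[0,0,-10],[0,0,-20],[0,0,-30],[0,0,-40],[0,0,-50],[0,0,-58],[0,0,-58],[0,0,-58],[0,0,-58],[0,0,-58]]}'
python3 - <<'E'
from h import *
I,D=save("wrist","w3")
c=manip.calibration("wrist")
Q=cloud("wrist",D,c).reshape(-1,3); print(manip.look_for("wrist","cap"))
cp=Q[(np.hypot(Q[:,0]-567,Q[:,1]+58)<40)&(Q[:,2]>70)&(Q[:,2]<112)];print("cap",len(cp),cp[:,2].max(),cv2.minEnclosingCircle(cp[:,:2].astype(np.float32)))
print(manip.read_state()["joints"])
E
```

```text
clock: 8.43
eef_pos: [566.6, -61.3, 149.8]
eef_rot: [-3.139, 0.001, 2.271]
wrist_force: [0.7, 0.3, 0.0]
finger_gap: 94.5
[{'bbox': [167.4, 340.0, 210.5, 383.6], 'p': 0.89}, {'bbox': [229.5, 165.1, 290.2, 235.9], 'p': 0.85}]
cap 2977 109.94002396269678 ((567.7822875976562, -57.29021072387695), 24.302942276000977)
[-0.17038769  0.3931135   1.52801928 -0.00325456  1.21948575 -0.86964538]
```

View pics/w3.png

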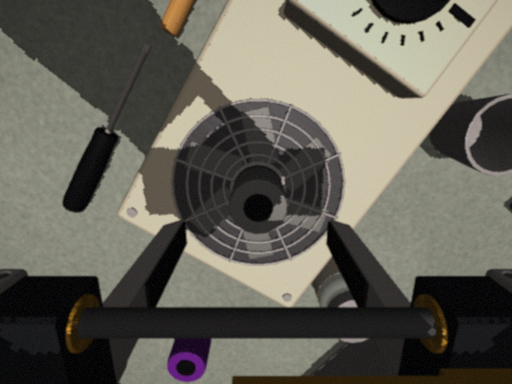

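```bash
python3 -m inch '{"grip":[1,1,1,-1,-1,-1,-1,-1,-1,-1],"travel":[[0,0.2,-4],[0,0.2,-8.1],[0,0.2,-8.1],[0,0.2,-8.1],[0,0.2,-8.1],[0,0.2,-8.1],[0,0.2,-8.1],[0,0.2,-8.1],[0,0.2,-8.1],[0,0.2,-8.1]],"turn":[[0,0,0],[0,0,0],[0,0,0],[0,0,0],[0,0,0],[0,0,0],[0,0,0],[0,0,0],[0,0,0],[0,0,0]]}' 25
```

```text
clock: 9.78
eef_pos: [566.8, -59.3, 69.6]
eef_rot: [-3.14, 0.003, 2.271]
wrist_force: [-2.7, -1.5, 4.1]
finger_gap: 47.4
```

```bash
python3 -c "
from cell import manip;print(manip.read_state()['moment'])"
python3 -m inch '{"grip":[-1,-1,-1,-1],"travel":[[0,0,0],[0,0,0],[0,0,0],[0,0,0]],"turn":[[0,0,0],[0,0,4],[0,0,8],[0,0,12]]}'
python3 -c "
from cell import manip;s=manip.read_state();print(s['moment'],s['wrist_force'])"
```

```text
[-0.20946477  0.27214801  0.00780773]
clock: 10.28
eef_pos: [566.9, -59.2, 69.5]
eef_rot: [-3.14, 0.002, 2.482]
wrist_force: [-4.0, 2.8, 1.8]
finger_gap: 47.9
[ 0.4092278   0.55400449 -0.82383523] [-3.9645595   2.82112978  1.82379003]
```

Turning counter-clockwise by 12° gives 0.82 N m, well above the turning friction, so that looks like the stop. I'll try the other way.

```bash
python3 -m inch '{"grip":[-1,-1,-1,-1,-1,-1,-1],"travel":[[0,0,0],[0,0,0],[0,0,0],[0,0,0],[0,0,0],[0,0,0],[0,0,0]],"turn":[[0,0,-4],[0,0,-8],[0,0,-12],[0,0,-16],[0,0,-20],[0,0,-24],[0,0,-24]]}'
python3 -c "
from cell import manip;s=manip.read_state();print(s['moment'],s['wrist_force'])"
```

```text
clock: 11.15
eef_pos: [567.0, -59.1, 69.5]
eef_rot: [-3.141, 0.003, 2.063]
wrist_force: [-0.2, 0.4, 1.7]
finger_gap: 47.6
[-0.05638995 -0.17945391 -0.06493575] [-0.20264702  0.43886605  1.72150669]
```

```bash
python3 -m inch '{"grip":[-1,-1,-1,-1],"travel":[[0,0,0],[0,0,0],[0,0,0],[0,0,0]],"turn":[[0,0,-8],[0,0,-16],[0,0,-24],[0,0,-30]]}'
python3 -c "
from cell import manip;s=manip.read_state();print(s['moment'],s['wrist_force'])"
```

```text
clock: 11.65
eef_pos: [567.3, -59.0, 69.7]
eef_rot: [-3.141, 0.003, 1.538]
wrist_force: [-0.5, 0.2, 4.0]
finger_gap: 47.7
[-0.11734582 -0.03473582  0.07964422] [-0.50810452  0.17289992  4.0134453 ]
```

```bash
python3 -m inch '{"grip":[-1,-1,-1,-1,-1],"travel":[[0,0,0],[0,0,0],[0,0,0],[0,0,0],[0,0,0]],"turn":[[0,0,-8],[0,0,-16],[0,0,-24],[0,0,-30],[0,0,-30]]}'
python3 -c "
from cell import manip;s=manip.read_state();print(s['moment'],s['wrist_force'])"
```

```text
clock: 12.28
eef_pos: [567.5, -59.1, 70.0]
eef_rot: [3.141, 0.002, 1.016]
wrist_force: [0.5, -0.5, 3.1]
finger_gap: 47.6
[-0.06688314 -0.09952516 -0.04071765] [ 0.51726024 -0.48998727  3.06257411]
```

```bash
python3 -m inch '{"grip":[-1,-1,-1,-1],"travel":[[0,0,0.3],[0,0,0.7],[0,0,1.2],[0,0,1.2]],"turn":[[0,0,0],[0,0,0],[0,0,0],[0,0,0]]}'
python3 -c "
from cell import manip;s=manip.read_state();print(s['moment'],s['wrist_force'])"
```

```text
clock: 12.78
eef_pos: [567.7, -59.1, 82.4]
eef_rot: [3.141, 0.002, 1.016]
wrist_force: [-0.7, 0.2, -1.7]
finger_gap: 47.4
[-0.02920527 -0.07842715 -0.02546056] [-0.6787328   0.18429646 -1.65965538]
```

```bash
python3 -m inch '{"grip":[-1,-1,-1,-1,-1,-1,-1,-1],"travel":[[0,0,2.5],[0,0,5.5],[0,0,8.5],[-0.1,0,10.7],[-0.1,0,10.7],[-0.1,0,10.7],[-0.1,0,10.7],[-0.1,0,10.7]],"turn":[[0,0,0],[0,0,0],[0,0,0],[0,0,0],[0,0,0],[0,0,0],[0,0,0],[0,0,0]]}'
python3 - <<'E'
from h import *
s=manip.read_state(); print(s["qd"].round(4),s["wrist_force"])
I,D=save("wrist","w4"); print(manip.look_for("wrist","cap"))
c=manip.calibration("wrist"); Q=cloud("wrist",D,c).reshape(-1,3)
k=np.hypot(Q[:,0]-539.7,Q[:,1]-137.7)<36
b=Q[k&(Q[:,2]>127)&(Q[:,2]<145)]; print("bar",len(b),cv2.minAreaRect(b[:,:2].astype(np.float32)) if len(b)>5 else "")
save("scene","s4");save("top","t4")
A=cv2.imread("pics/s4.png")[140:290,170:330];B=cv2.imread("pics/t4.png")[150:270,170:390]
cv2.imwrite("pics/s4z.png",cv2.resize(A,None,fx=3.8,fy=3.8,interpolation=cv2.INTER_CUBIC))
cv2.imwrite("pics/t4z.png",cv2.resize(B,None,fx=3.6,fy=3.6,interpolation=cv2.INTER_CUBIC))
E
```

```text
clock: 13.78
eef_pos: [566.5, -59.1, 188.7]
eef_rot: [-3.141, 0.002, 1.016]
wrist_force: [-0.0, 0.3, 0.1]
finger_gap: 47.9
[ 0.0007 -0.0053 -0.0052  0.0005  0.0025  0.0002] [-0.00537306  0.29783863  0.13787565]
[{'bbox': [378.5, 262.2, 411.7, 276.1], 'p': 0.73}, {'bbox': [214.8, 194.7, 302.0, 299.1], 'p': 0.66}, {'bbox': [1.4, 0.0, 386.7, 237.3], 'p': 0.44}]
bar 1186 ((532.5115966796875, 135.48526000976562), (40.70964431762695, 15.046130180358887), 7.466392993927002)
```

View pics/w4.png

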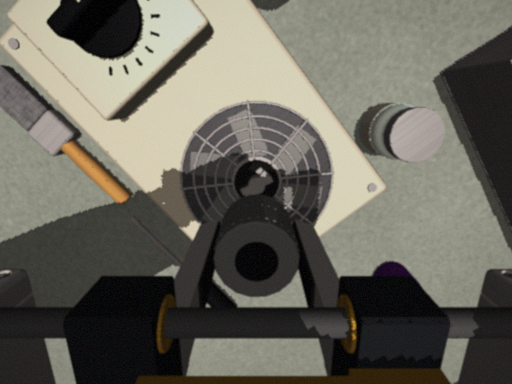

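View pics/s4z.png

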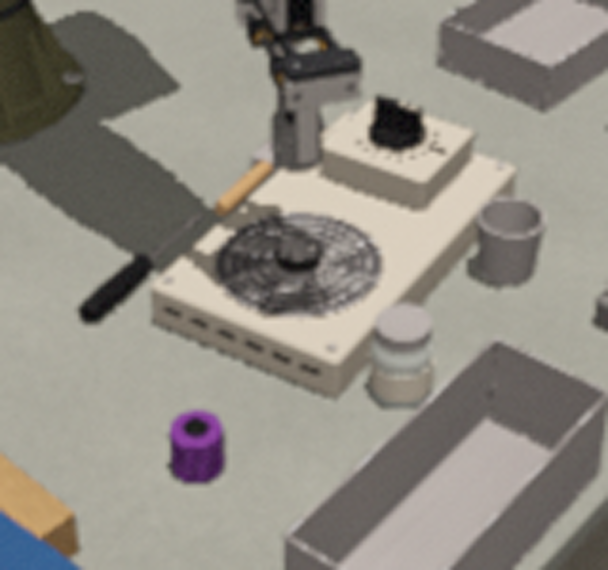

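View pics/t4z.png

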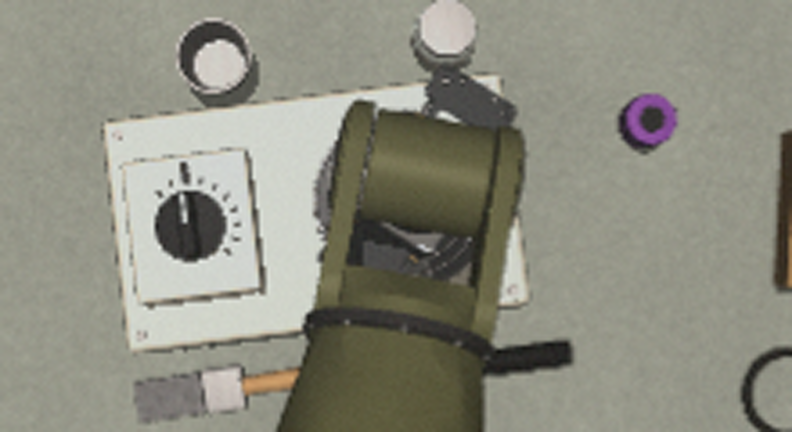

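The cap is in the jaws at (257,250) in the wrist picture, with the bare post below it at (257,178). In the top picture the pointer lines up with the long rib, and nothing else has moved.

```bash
python3 -m inch '{"grip":[-1,-1,-1],"travel":[[0,0,0.1],[0,0,0.1],[0,0,0.1]],"turn":[[0,0,0],[0,0,0],[0,0,0]]}'
python3 -c "
from cell import manip
print(manip.read_state()['qd'].round(4)); print(manip.sign_off())"
```

```text
clock: 14.35
eef_pos: [566.6, -59.1, 190.2]
eef_rot: [3.141, 0.002, 1.016]
wrist_force: [-0.6, 0.1, -1.1]
finger_gap: 47.8
[-0.001   0.     -0.001  -0.0001 -0.001  -0.0005]
the job is handed in; nothing more can be done
None
```

The job is done and handed in at 14.4 s of the allowed 54 s. No verdict was reported.

- **Timer:** I turned the knob counter-clockwise about 62° and let go. A close wrist-camera look right afterwards put the grip bar at 8.2° and the unit at 8.0°, so the timer reads zero within about 0.003 rad. The final top picture still shows the pointer at the long rib.
- **Cap:** Counter-clockwise hit the stop, with 0.8 N m at 12°, so the thread is left-handed. I turned it clockwise about 1.25 rad from where it started, and it came free with no noticeable pull.
- **End state:** The cap is still in the gripper at 25 N, with a 47.8 mm opening. It is about 12 cm above its seat: the tool is at z = 190 mm and was at 69.6 mm when it gripped the cap. It is over the post within about 1 mm, and the arm is still.
- **Other things:** In the last pictures the jar, cup, brush, screwdriver and purple look-alike had not visibly moved.

**Check that disagreed:** A last depth measurement of the knob from above the cap gave 7.5°. The knob was cut off at the edge of that picture, so I relied on the earlier close measurement and the top picture.

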